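Set the ageing-room fan to speed 5 and start it

ROBOT

A 6-joint arm with a two-finger parallel gripper is mounted at the origin on the work surface. World frame = base frame: x ahead of the robot, y to its left, z up, the work surface at z = 0. Lengths are in mm, angles in rad, forces in N, time in s.
With the tool pointing down it reaches from about 400 to 825 mm from the base axis. Payload 7 kg.
Tool frame: the origin (TCP) lies at the very end of the fingers, on their centre line; the grasp point (between the pads) lies 19 mm behind it; z points along the fingers, y is the direction in which the jaws open and shut (so a half turn about z gives the same grasp; the last joint's range is limited). The gripper opens to 88 mm and grips with 3 to 60 N. Pads are 19 mm wide; open, the fingers measure 130 mm over their backs; the gripper's body (78 mm by 193 mm) begins 47 mm behind the grasp point.
Start: joints at [-1.019, 0.359, 0.012, 0, -1.224, -0.288], TCP at [175.981, -651.633, 226.561] pointing down, gripper open.
Joint ranges: [-3.07, 3.07], [-1.43, 2.12], [-1.02, 1.25], [-3.03, 1.67], [-3.05, -0], [-3.03, 3.03]. Speed limits (rad/s): [2.39, 2.39, 3.01, 3.14, 3.14, 3.14].

INTERFACE

Orientations are given as a unit quaternion [x, y, z, w].
In Python, from plant import bot gives the robot as it stands. Calls block until the motion is done:
- bot.move_ptp(position, orientation): joint-space move of the TCP to a pose.
- bot.line_to(position, velocity=150, ori=None): straight line of the TCP; ori=None keeps the orientation; velocity is the mean speed in mm/s.
- bot.move_joints(angles): joint-space move.
- bot.move_gripper(opening, force=None): finger opening in mm; force is the grip in N (None keeps the last); returns when the fingers have stopped.
- bot.pause(seconds).
- bot.solve_ik(position, orientation): joint angles nearest the present ones, or None.
- bot.read_state(): the state.
- bot.camera(name): name is "scene" or "side" or "wrist"; returns the picture (384x512x3 uint8, red, green, blue); there is no depth.
- bot.get_calibration(name): a dict with "fx", "fy", "cx", "cy" (pixels), "view" (4x4, takes a point from world to camera coordinates); the wrist camera has in their place "T_tool_cam" (4x4, takes a point from camera to tool coordinates, whose origin is the TCP and whose axes are the flange's). Camera axes: x right, y up, looking along -z (the intrinsics and any distortion apply to the point x, -y, -z); pixel columns grow to the right and rows downward; lengths in mm; the calibration is good to about 2 mm. A picture is of the moment at which its call begins: read the wrist's pose just before it. get_calibration takes no time and is no camera call.
A pose or a line that the arm cannot do raises bot.Unreachable and nothing moves.
- bot.close_job(): hands the job in, once; it reports no verdict.
The state is a dict: "t": time; "joint_pos": joint angles; "qvel": joint speeds; "tau": joint torques, N m; "tcp_pos": TCP position; "eef_rot": TCP orientation; "contact_force": force on the tool from outside, world axes, zero at the start; "moment": the same for the moment, N m; "width": finger opening in mm.
Only numpy, scipy, OpenCV 4.12 (cv2) and the standard library are available. Lean on these libraries where they do the work, as an engineer would, in place of code of your own. Each camera call takes 0.05 s, during which the arm holds its last target.

TASK

The cheese-ageing room's fan has to run at speed 5: on the flat control box, push the long lever of the fan selector round clockwise (seen from above) with a fingertip against its side, counting the clicks, until it rests at speed 5, one click short of the last mark, without ever going on to speed 6. Then press the round start button right down with a fingertip, let it come up again and take the hand away. Do not grip the lever or lift anything, and leave the thermostat knob and the cheeses, the jar and the mould where they are.

Things in the scene. Friction and masses are not known exactly. Their poses are not given: they have to be found in the camera images.
- control_box: fixed grey control box with a flat white top, 240 (its x) x 360 (its y) x 60 mm high, level on the table, at any yaw up to 0.45 rad; origin at the centre of its underside. The fan selector's axis stands at (-10, +70) mm in its x, y; the start button at (-40, -100) mm; the thermostat, a round black knob 42 mm across and 22 mm high to be left alone, at (+75, -125) mm
- selector (a joint): fan selector angle, rad, growing clockwise from above. Sprung positions (clicks) every 0.5236 rad (30 deg): speed 0 at 0, speed 5 at 2.618, speed 6 at 3.142 (end stop). Lever points along the box's +y at speed 0, +x at 3, -y at 6. Starts between speeds 0 and 2. About 2 to 3 N at 50 mm from the axis takes it over the hump half-way; it then springs ahead of the finger into the next position
- selector_axis (a point): point on the selector's upright axis, 86 mm above the table, half-way up the lever. The lever stands on a black disc 52 mm across; the disc's top is 11 mm above the box's top. Round it on the box lie low raised black marks, 75 to 100 mm from the axis: a round dot for speed 0, then bars growing longer from 1 to 6
- lever_tip (a point): the lever's outer end, half-way up, 66 mm from the axis. The lever is a straight black upright bar 14 mm wide, reaching from 17 mm behind the axis to 66 mm in front of it, from 9 to 43 mm above the box's top (69 to 103 mm above the table), with a white line on top at its pointing end. It is pushed on its side; pressed on both sides at once it counts as gripped
- speed5_mark (a point): top of the raised bar mark of speed 5, 88 mm from the axis, 64 mm above the table
- start (a joint): travel of the start button, m: 0 up, 0.006 fully down; a spring returns it; full travel takes 5 N
- start_top (a point): centre of the top of the start button's cap, which is round, 32 mm across, grey, 82 mm above the table, in a round steel housing 48 mm across and 12 mm high; pressed straight down
- thermostat_rim (a point): point on the top rim of the thermostat knob, 18 mm from its axis; must stay where it is
- sample_cheese: small round sample cheese, 54 mm across, 28 mm high, standing loose on the control box; origin at the centre of its underside; not to be disturbed
- rind_jar: small closed jar, 42 mm across, 45 mm high, standing loose on the control box; origin at the centre of its underside; not to be disturbed
- cheese_left: cheese wheel 116 mm across, 50 mm high, loose on the table beside the box's +y side; origin at the centre of its underside; not to be disturbed
- cheese_right: cheese wheel 100 mm across, 60 mm high, loose on the table beside the box's -y side; origin at the centre of its underside; not to be disturbed
- mould: open plastic ring mould 96 mm across, 70 mm high, loose on the table beyond cheese_right; origin at the centre of its underside; not to be disturbed

How it is judged (in metres and radians):
On the way, in this order (a step that is already met when the one before it is completed fails the run):
1. the selector rests at speed 5 (value of joint selector between 2.52799 and 2.70799 rad and value of joint start below 0.002 m), for 0.3 s.
2. the start button is pressed right down (value of joint selector between 2.52799 and 2.70799 rad and value of joint start above 0.0048 m), for 0.02 s.
At the end, for the whole second after the job is handed in: the selector rests within 0.09 rad (5 degrees) of speed 5 (2.618 rad), and the start button, having been pressed at least 4.8 mm after the selector was set, is up again (less than 1.5 mm) (value of joint selector between 2.52799 and 2.70799 rad and value of joint start below 0.0015 m); the robot touches nothing.
It fails at once if the selector was pushed on past the hump towards speed 6 (value of joint selector above 2.93215 rad).
It fails at once if the start button was pressed before the selector was at speed 5 (value of joint start above 0.003 m and value of joint selector below 2.46091 rad).
It fails at once if the lever was gripped between the fingers (contact force between each of selector_c0, selector_c1 and the fingers above 1 N).
It fails at once if the thermostat knob was turned (distance of thermostat_rim from where it was at the start of the episode above 0.006 m).
It fails at once if a cheese, the jar or the mould was moved or lifted (more than 20 mm) (distance of any of sample_cheese, rind_jar, cheese_left, cheese_right, mould from where it was at the start of the episode above 0.02 m).
It also fails if it takes over 51 s, if anything falls off the work surface, if the arm or the gripper's body presses on something with over 40 N, if the wrist force passes 120 N, or if a joint passes its speed limit or range.

## Working session

There is one attempt and no reset: what is moved stays moved. The work goes in short steps, each a Python script; the robot and the scene stay as the last script left them, time stands still between calls to the robot, and variables do not carry over. Pictures are saved under pics/ and viewed, and the job is handed in when it is done.

```bash
ls; mkdir -p pics; python3 - <<'E'
from plant import bot
import cv2
for n in ("scene","side","wrist"):
    im=bot.camera(n); cv2.imwrite(f"pics/{n}0.png",im[:,:,::-1])
    c=bot.get_calibration(n); print(n,c)
s=bot.read_state(); print(s)
E
```

```text
pics
scene {'fx': 376.5187462961999, 'fy': 376.5187462961999, 'cx': 259.36701470180407, 'cy': 192.6012278502362, 'view': array([[ 6.75712710e-01,  7.37154277e-01,  3.98814300e-03,
        -4.32558391e+02],
       [-4.28045246e-01,  3.87951727e-01,  8.16254081e-01,
         1.81285545e+02],
       [ 6.00157980e-01, -5.53260362e-01,  5.77679297e-01,
        -1.54753013e+03],
       [ 0.00000000e+00,  0.00000000e+00,  0.00000000e+00,
         1.00000000e+00]])}
side {'fx': 389.53240494984846, 'fy': 389.53240494984846, 'cx': 251.27009393256984, 'cy': 189.95362258824346, 'view': array([[-9.49292090e-01, -3.14138048e-01, -1.27206223e-02,
         5.46310172e+02],
       [ 1.76242727e-01, -5.65220588e-01,  8.05893410e-01,
        -1.35350678e+02],
       [-2.60351740e-01,  7.62786322e-01,  5.91923980e-01,
        -8.80797396e+02],
       [ 0.00000000e+00,  0.00000000e+00,  0.00000000e+00,
         1.00000000e+00]])}
wrist {'fx': 324.0248609209646, 'fy': 324.0248609209646, 'cx': 255.651201780836, 'cy': 187.6008433728121, 'T_tool_cam': array([[ 1.31598584e-03,  9.62937465e-01,  2.69721536e-01
[... 257 characters left out ...]
         1.00000000e+00]])}
{'t': 0.15, 'joint_pos': array([-1.01889972e+00,  3.59201735e-01,  1.12496524e-02, -2.87908549e-04,
       -1.22410878e+00, -2.88092384e-01]), 'qvel': array([-0.0008697 , -0.00335337,  0.00354169,  0.0018838 ,  0.00117424,
        0.00089148]), 'tau': array([-4.71343054e-03, -5.83272529e+01,  2.93287271e+01,  7.00127587e+00,
        8.77163984e-03, -1.20518084e-04]), 'tcp_pos': array([ 175.88250363, -651.27802713,  225.83669219]), 'eef_rot': array([-1.31471366e-01,  9.91319758e-01,  6.32513482e-04, -1.34216906e-04]), 'contact_force': array([ 0.59821318,  0.54058045, -0.51713735]), 'moment': array([-0.0232292 , -0.04819086, -0.00259572]), 'width': 87.6566538636361}
```

View pics/scene0.png

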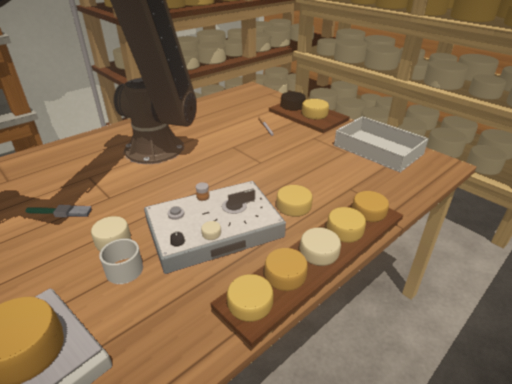

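View pics/side0.png

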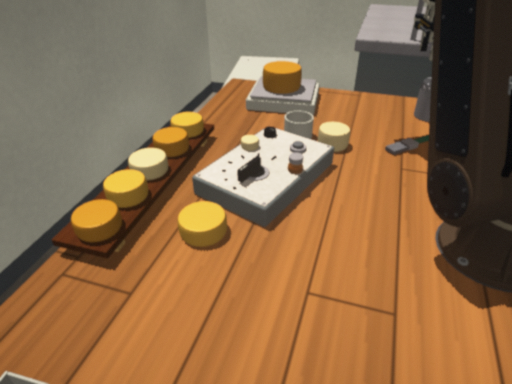

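View pics/wrist0.png

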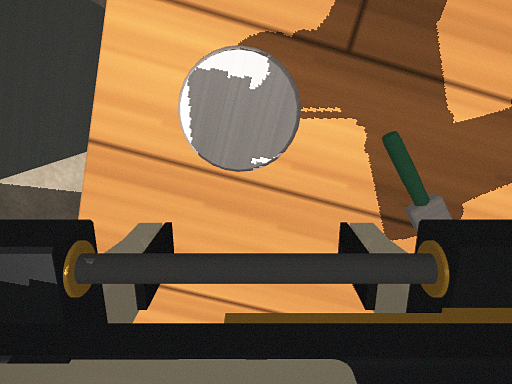

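The scene view shows the box, with the lever near (240,200), the button at (176,212), the thermostat at (177,239), the jar at (202,192) and the sample cheese at (211,229). In the side view the lever is near (250,168). Next I get a rough box pose.

```bash
cat > h.py <<'E'
import numpy as np, cv2
from plant import bot
from scipy.spatial.transform import Rotation as R
def ray(name,uv,T=None):
    c=bot.get_calibration(name); u,v=uv
    d=np.array([(u-c['cx'])/c['fx'],-(v-c['cy'])/c['fy'],-1.])
    if name=='wrist':
        p,q=T; M=c['T_tool_cam']; Rw=R.from_quat(q).as_matrix()
        return Rw@M[:3,3]+p, Rw@M[:3,:3]@d
    V=c['view']; return -V[:3,:3].T@V[:3,3], V[:3,:3].T@d
def onz(name,uv,z,T=None):
    o,d=ray(name,uv,T); return o+d*(z-o[2])/d[2]
def proj(name,P,T=None):
    c=bot.get_calibration(name)
    if name=='wrist':
        p,q=T; M=c['T_tool_cam']; x=R.from_quat(q).as_matrix().T@(np.asarray(P)-p); x=M[:3,:3].T@(x-M[:3,3])
    else: x=c['view'][:3,:3]@P+c['view'][:3,3]
    return np.array([c['cx']+c['fx']*x[0]/-x[2], c['cy']+c['fy']*x[1]/x[2]])
E
python3 - <<'E'
from h import *
print('button',onz('scene',(176,211),82), 'thermo',onz('scene',(177,236),82),'axis',onz('scene',(234,206),71))
for uv in [(147,214),(269,187),(283,226),(161,252)]: print(onz('scene',uv,60))
for uv in [(195,176),(268,128),(334,146),(270,205)]: print('s',onz('side',uv,60))
print('axis',onz('side',(251,174),71),'btn',onz('side',(298,147),82))
E
```

```text
button [ 514.07460717 -208.20163763   82.        ] thermo [ 607.18436437 -263.93798471   82.        ] axis [595.77064342 -61.59737133  71.        ]
[ 443.48329161 -265.34484476   60.        ]
[581.96807791  95.22238073  60.        ]
[748.56176542  -9.58623816  60.        ]
[ 609.295261  -316.5479073   60.       ]
s [728.578422     8.06006153  60.        ]
s [ 621.07202806 -310.18934015   60.        ]
s [ 403.27534948 -257.01513223   60.        ]
s [505.61975832  67.0103637   60.        ]
axis [584.96497178 -29.26404031  71.        ] btn [ 495.75591231 -182.70245281   82.        ]
```

```bash
python3 - <<'E'
from h import *
bot.move_gripper(0)
yaw=-0.36
for k in (yaw,):
    q=(R.from_euler('z',k)*R.from_quat([0,1,0,0])).as_quat()
    p=np.array([640,-110,300.])
    # offset
    j=bot.solve_ik(p,q); print(j)
    if j is not None: bot.move_ptp(p,q)
bot.pause(0.3)
s=bot.read_state(); print(s['t'],s['tcp_pos'],s['eef_rot'],s['width'])
im=bot.camera('wrist'); np.save('w1.npy',np.r_[s['tcp_pos'],s['eef_rot']]); cv2.imwrite('pics/w1.png',im[:,:,::-1])
E
```

```text
[ 0.12961691  0.28201241  0.06770488  0.         -1.3564888  -2.06041324]
4.4167 [ 639.9217467  -110.35534834  299.95203665] [ 1.79285227e-01  9.83797136e-01 -1.20151916e-05 -5.87583575e-05] 0.25049853039860703
```

View pics/w1.png

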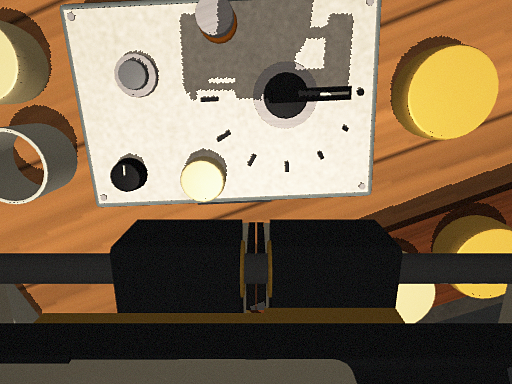

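The wrist view shows the whole box. The axis is near (286,95), the lever tip at (352,93) beside the round dot at (361,91), so the selector is at speed 0. The speed 5 bar is at (224,135), the speed 6 bar at (209,99), the button at (137,73), the jar at (216,18) and the cheese at (203,176).

```bash
python3 - <<'E'
from h import *
from scipy.optimize import least_squares
w=np.load('w1.npy'); T=(w[:3],w[3:])
im=cv2.imread('pics/w1.png'); g=im.max(2)
m=((g<60)).astype(np.uint8)
n,l,st,c=cv2.connectedComponentsWithStats(m)
for i in range(1,n):
    if 12<st[i,4]<1500 and c[i][1]<200: print(st[i],c[i].round(1))
P=lambda uv,z: onz('wrist',uv,z,T)[:2]
cv2.imwrite('pics/w1z.png',cv2.resize(im[0:215,50:400],None,fx=2.2,fy=2.2,interpolation=cv2.INTER_CUBIC))
# mark model in box frame : speed k at angle k*30deg cw from +y
def loc(a,r=88): return np.array([-10+r*np.sin(a),70+r*np.cos(a)])
obs=[((361,91.5),64,loc(0)),((346,128),64,loc(np.pi/6)),((320.5,155),64,loc(np.pi/3)),((286.5,166.5),64,loc(np.pi/2)),((252,159.5),64,loc(2*np.pi/3)),((224,135),64,loc(5*np.pi/6)),((209,99),64,loc(np.pi)),((71.5,16.5),60,None),((137,73),82,np.array([-40,-100]))]
obs=[o for o in obs if o[2] is not None]
W=np.array([P(o[0],o[1]) for o in obs]); B=np.array([o[2] for o in obs])
f=lambda x:(np.array([[np.cos(x[2]),-np.sin(x[2])],[np.sin(x[2]),np.cos(x[2])]])@B.T).T+x[:2]-W
r=least_squares(lambda x:f(x).ravel(),[575,-120,-.36]); print(r.x); print(f(r.x).round(1))
np.save('box.npy',r.x)
x=r.x; Rm=np.array([[np.cos(x[2]),-np.sin(x[2])],[np.sin(x[2]),np.cos(x[2])]])
tb=lambda p: Rm.T@(p-x[:2])
print('lever tip box',tb(P((352,93),103)),'axis disc',tb(P((287,95),86)),'cheese',tb(P((203,177),88)),'jar',tb(P((215,15),105)),'thermo',tb(P((129,174),82)))
print('left wheel',tb(P((450,85),50)))
E
```

```text
[  7  13  23  12 104] [18.3 19. ]
[224  25   8  10  20] [227.8  29.8]
[209  33  15   5  25] [216.9  35.3]
[134  60  15  29  73] [144.1  73.7]
[150  60   8  33  38] [154.9  75.7]
[357  89   7   6  35] [360.2  91.6]
[201  97  18   5  63] [209.2  98.9]
[342 126   6   5  21] [344.8 128. ]
[217 131  14  11  53] [223.2 135.8]
[ 74 144   3   6  13] [ 75.2 146.4]
[318 151   6   8  28] [320.3 154.6]
[248 154   8  12  40] [251.6 159.7]
[111 158  37  34 922] [128.9 174.4]
[ 18 163  15   8  56] [ 24.8 166.8]
[285 162   4  10  31] [286.8 166.5]
[ 5.68422371e+02 -1.20375470e+02 -3.14905144e-01]
[[-1.3  0.3]
 [ 2.6  3.7]
 [ 2.7  1.6]
 [ 1.3 -0. ]
 [-0.2 -1.3]
 [-0.9 -0.9]
 [-1.3  2.2]
 [-2.9 -5.6]]
lever tip box [ -7.48690056 136.51369505] axis disc [-8.5159444  69.74314676] cheese [ 79.78761672 -30.75605585] jar [-87.38870014  -1.48745761] thermo [  73.63243625 -119.54105948]
left wheel [-11.44930106 269.01172017]
```

View pics/w1z.png

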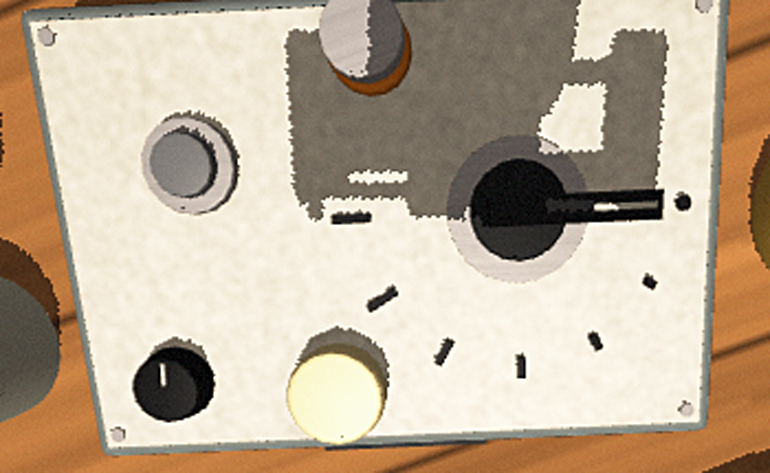

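```bash
python3 - <<'E'
from h import *
from scipy.optimize import least_squares
w=np.load('w1.npy'); T=(w[:3],w[3:])
P=lambda uv,z: onz('wrist',uv,z,T)[:2]
def loc(a,r=88): return np.array([-10+r*np.sin(a),70+r*np.cos(a)])
p=np.pi/6
obs=[((360.2,91.6),64,loc(0)),((286.8,166.5),64,loc(3*p)),((251.6,159.7),64,loc(4*p)),((223.2,135.8),64,loc(5*p)),((209.2,98.9),64,loc(6*p)),((133,73.6),82,np.array([-40,-100])),((128.9,174.2),82,np.array([75,-125])),((286,95),71,np.array([-10,70]))]
W=np.array([P(o[0],o[1]) for o in obs]); B=np.array([o[2] for o in obs])
rm=lambda a:np.array([[np.cos(a),-np.sin(a)],[np.sin(a),np.cos(a)]])
f=lambda x:(rm(x[2])@B.T).T+x[:2]-W
r=least_squares(lambda x:f(x).ravel(),[575,-120,-.36],loss='soft_l1'); print(r.x); print(f(r.x).round(1))
x=r.x; np.save('box.npy',x)
tb=lambda q: rm(x[2]).T@(q-x[:2])
print('tip',tb(P((351,92.5),103)),'cheese',tb(P((203,175),88)),'jar',tb(P((214,14),105)))
print('world axis',rm(x[2])@[-10,70]+x[:2],'btn',rm(x[2])@[-40,-100]+x[:2])
for n in('scene','side'):
  for b,z in [((-40,-100),82),((75,-125),82),((-120,-180),60),((120,-180),60),((120,180),60),((-120,180),60)]:
    print(n,b,proj(n,np.r_[rm(x[2])@b+x[:2],z]).round(1))
E
```

```text
[ 5.69396781e+02 -1.20305785e+02 -3.14471635e-01]
[[-0.2  1.3]
 [ 2.2 -0.3]
 [ 0.7 -0.6]
 [-0.4  0.4]
 [-0.3  2. ]
 [-0.9 -1.2]
 [ 0.5 -5.3]
 [-0.4  0.5]]
tip [ -8.88594679 135.08062437] cheese [ 76.46202913 -30.94475868] jar [-89.22532839  -2.7304047 ]
world axis [581.53916594 -50.64544884] btn [ 500.4269774  -203.02921723]
scene (-40, -100) [175.  208.1]
scene (75, -125) [176.5 234.8]
scene (-120, -180) [143.  205.7]
scene (120, -180) [160.6 258.1]
scene (120, 180) [286.4 220.9]
scene (-120, 180) [252.7 178.9]
side (-40, -100) [298.  143.4]
side (75, -125) [269.7 129.3]
side (-120, -180) [335.1 146.6]
side (120, -180) [267.6 125.2]
side (120, 180) [190.4 176.5]
side (-120, 180) [265.3 209.9]
```

```bash
cat >> h.py <<'E'
bx=np.load('box.npy')
c_,s_=np.cos(bx[2]),np.sin(bx[2]); RB=np.array([[c_,-s_],[s_,c_]])
def wb(p,z): return np.r_[RB@np.asarray(p)+bx[:2],z]
def pose(phi,z=82,r=55,d=21,gap=0):
    a=np.radians(phi); l=np.array([np.sin(a),np.cos(a)]); t=np.array([np.cos(a),-np.sin(a)])
    p=wb(np.array([-10,70])+r*l-t*(7+d+gap),z)
    tw=RB@t; y=np.r_[-tw,0]; zz=np.array([0,0,-1.]); x=np.cross(y,zz)
    return p,R.from_matrix(np.c_[x,y,zz]).as_quat(),np.r_[tw,0]
def st(): 
    s=bot.read_state(); return s
E
python3 - <<'E'
from h import *
for f in (0,30,60,90,120,140): print(f,bot.solve_ik(*pose(f)[:2]),pose(f)[0])
p,q,_=pose(0,z=200,gap=12)
bot.move_ptp(p,q); p,q,_=pose(0,gap=12); bot.line_to(p,120)
bot.pause(.3); s=st(); print(s['t'],s['tcp_pos'],p,s['contact_force'])
for n in('scene','side'): cv2.imwrite(f'pics/{n}2.png',cv2.resize(bot.camera(n)[120:280,130:340,::-1],None,fx=3,fy=3,interpolation=cv2.INTER_CUBIC))
E
```

```text
0 [ 0.3599674   0.32645668 -0.40187865  0.         -0.842461   -0.67443903] [571.92456088  10.31814168  82.        ]
30 [ 0.3348165   0.37156165 -0.33026557  0.         -0.86896912 -1.17288691] [603.69446897   6.95787179  82.        ]
60 [ 0.29073729  0.40813993 -0.2702952   0.         -0.89236119 -1.65240647] [629.52788151 -11.83716135  82.        ]
90 [ 0.23873155  0.42811759 -0.23686953  0.         -0.90580921 -2.12399951] [642.50275647 -41.03084378  82.        ]
120 [ 0.18935111  0.42736162 -0.23814272  0.         -0.90529198 -2.59821784] [639.14248658 -72.80075187  82.        ]
140 [ 0.1628615   0.41523606 -0.25847518  0.         -0.89708509 -2.92079409] [628.09102136 -91.16611959  82.        ]
7.1417 [560.72169069  14.12266942  82.46639063] [560.51304157  14.02991041  82.        ] [ 0.1334368  -0.93202036 -0.90456381]
```

View pics/side2.png

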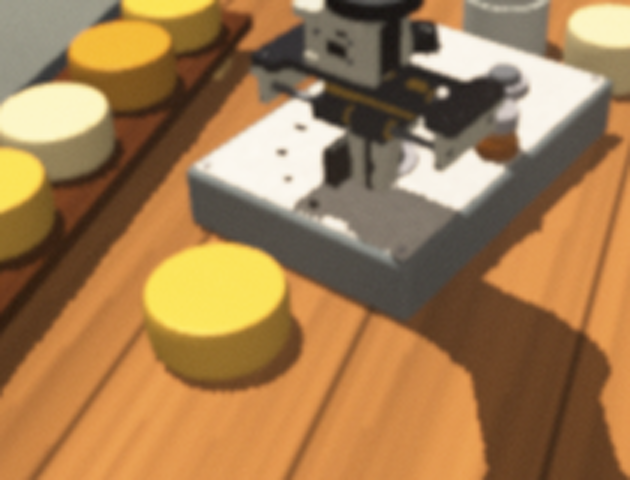

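View pics/scene2.png

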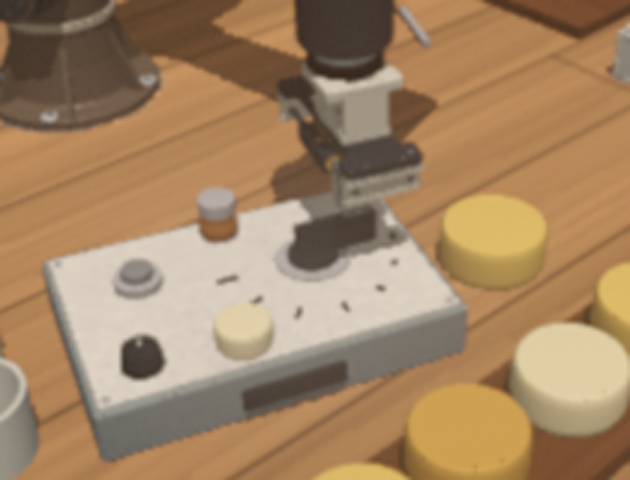

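The pictures show the closed fingers on the far side of the lever, clear of it, at (370,160) in the side crop. The lever is unmoved at speed 0. I start pushing while logging the force.

```bash
cat >> h.py <<'E'
def push(phis,v=40,oc=130,dt=0.0,verbose=True):
    for f in phis:
        p,_,t=pose(f); q=pose(min(f,oc))[1]
        bot.line_to(p,v,ori=q)
        if dt: bot.pause(dt)
        s=st(); print(f, 't%.2f'%s['t'],'Ft %.1f'%(-s['contact_force']@t),'Fz %.1f'%s['contact_force'][2],'err %.1f'%np.linalg.norm(s['tcp_pos']-p))
E
python3 - <<'E'
from h import *
p,q,t=pose(0,gap=4); bot.line_to(p,60,ori=q); s=st(); print(-s['contact_force']@t)
push([-2,0,2,4,7,10,13,16,19],dt=.05)
E
```

```text
0.5564559941434479
-2 t7.83 Ft -0.5 Fz 0.1 err 0.2
0 t8.12 Ft 0.6 Fz 1.3 err 0.1
2 t8.43 Ft 0.7 Fz -0.8 err 0.1
4 t8.72 Ft 0.3 Fz -0.3 err 0.1
7 t9.03 Ft 1.1 Fz -1.1 err 0.6
10 t9.32 Ft 1.9 Fz 0.2 err 0.2
13 t9.62 Ft 1.1 Fz 0.1 err 0.0
16 t9.93 Ft 0.5 Fz 0.6 err 0.1
19 t10.22 Ft 0.0 Fz -0.4 err 0.0
```

```bash
python3 - <<'E'
from h import *
for n in('scene','side'): cv2.imwrite(f'pics/{n}3.png',cv2.resize(bot.camera(n)[150:240,190:300,::-1],None,fx=6,fy=6,interpolation=cv2.INTER_CUBIC))
push([22,25,28,31,34,37,40,43,46,49],dt=.05)
for n in('scene','side'): cv2.imwrite(f'pics/{n}4.png',cv2.resize(bot.camera(n)[150:240,190:300,::-1],None,fx=6,fy=6,interpolation=cv2.INTER_CUBIC))
E
```

```text
22 t10.62 Ft -0.8 Fz -0.1 err 0.1
25 t10.93 Ft 0.3 Fz -0.4 err 0.2
28 t11.22 Ft 0.5 Fz 0.7 err 0.2
31 t11.53 Ft -0.1 Fz -0.0 err 0.2
34 t11.82 Ft -0.9 Fz -0.6 err 0.2
37 t12.12 Ft 2.2 Fz 0.2 err 0.5
40 t12.43 Ft 1.7 Fz -2.4 err 0.2
43 t12.72 Ft -0.3 Fz 0.2 err 0.1
46 t13.03 Ft 0.2 Fz 0.6 err 0.1
49 t13.32 Ft -0.7 Fz -1.8 err 0.1
```

View pics/scene3.png

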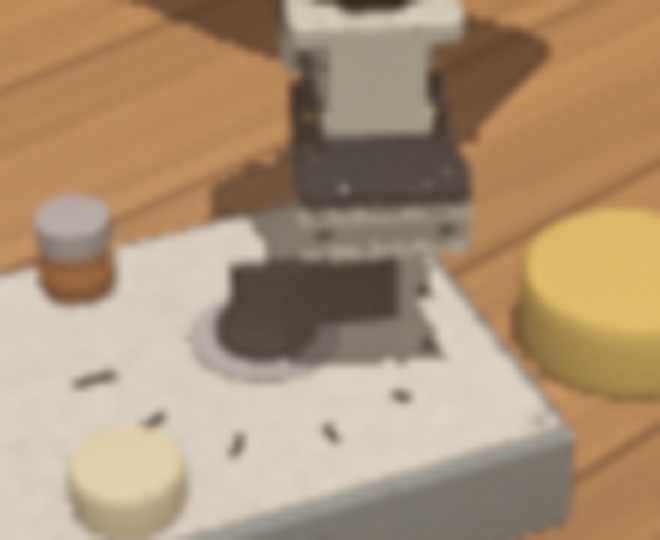

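View pics/scene4.png

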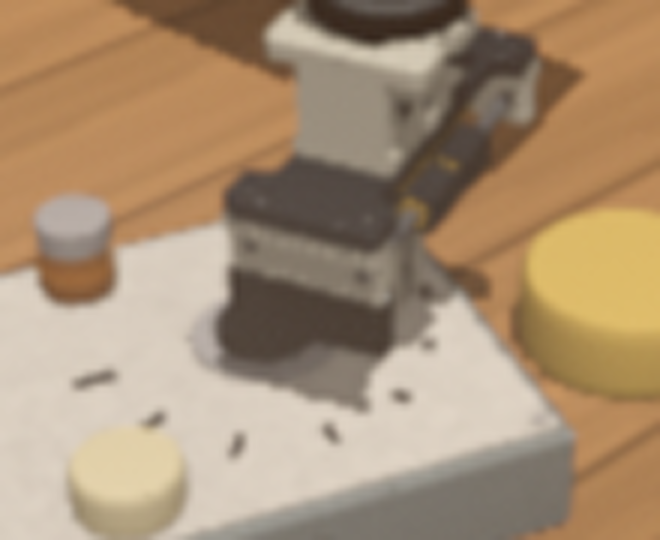

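View pics/side4.png

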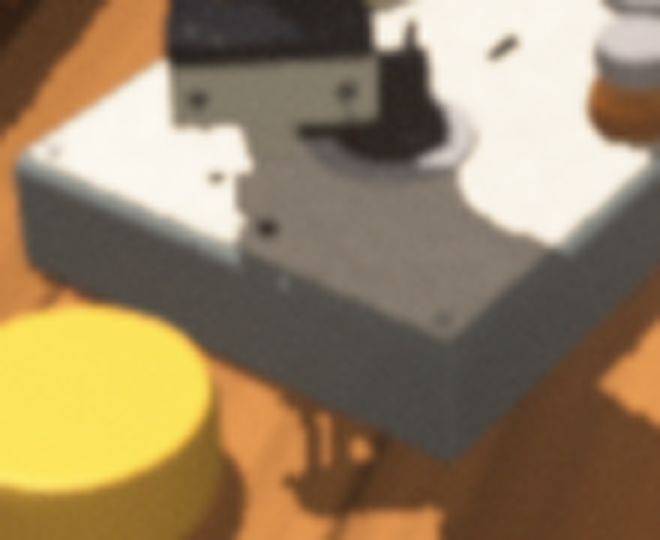

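```bash
python3 - <<'E'
from h import *
for th in (0,15,30,45,60):
    a=np.radians(th); l=np.array([np.sin(a),np.cos(a)]); 
    print(th,[((proj('scene',wb(np.array([-10,70])+66*l,z))-[190,150])*6).round() for z in(69,103)])
E
```

```text
0 [array([384., 286.]), array([383., 231.])]
15 [array([393., 305.]), array([393., 250.])]
30 [array([394., 326.]), array([394., 270.])]
45 [array([386., 346.]), array([386., 290.])]
60 [array([369., 365.]), array([368., 309.])]
```

```bash
python3 - <<'E'
from h import *
for th in (0,15,20,25,30,45,50,55,60):
    a=np.radians(th); l=np.array([np.sin(a),np.cos(a)]); t=np.array([np.cos(a),-np.sin(a)])
    print(th,[((proj('scene',wb(np.array([-10,70])+66*l+e*t,69))-[190,150])*6).round() for e in(-7,7)])
E
python3 - <<'E'
import cv2
a=cv2.imread('pics/scene4.png');b=cv2.imread('pics/scene3.png')
import numpy as np
o=np.hstack([cv2.resize(x[200:420,180:460],None,fx=1.4,fy=1.4) for x in (b,a)])
o=cv2.convertScaleAbs(o,alpha=2.2,beta=20)
cv2.imwrite('pics/c34.png',o)
E
```

```text
0 [array([378., 278.]), array([389., 293.])]
15 [array([391., 297.]), array([395., 313.])]
20 [array([394., 303.]), array([396., 320.])]
25 [array([395., 310.]), array([395., 327.])]
30 [array([396., 317.]), array([393., 334.])]
45 [array([391., 338.]), array([381., 354.])]
50 [array([388., 345.]), array([375., 361.])]
55 [array([383., 351.]), array([368., 367.])]
60 [array([378., 358.]), array([360., 372.])]
```

View pics/c34.png

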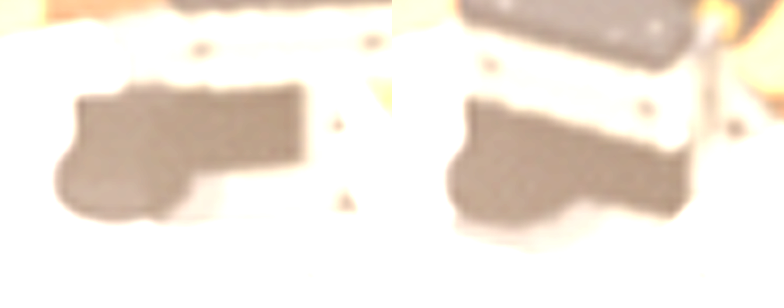

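The force falls to zero near φ = 19 and 49 and the tip's corners in the scene crops give lever angles of about 17° and 45°. So the lever follows the finger at roughly φ−3° and is now at the second hump. I go a little further, then look.

```bash
python3 - <<'E'
from h import *
push([52,54],dt=.1)
cv2.imwrite(f'pics/scene5.png',cv2.resize(bot.camera('scene')[150:240,190:300,::-1],None,fx=6,fy=6,interpolation=cv2.INTER_CUBIC))
push([64,70,75,79,82,84],dt=.05)
bot.pause(.1)
cv2.imwrite(f'pics/scene6.png',cv2.resize(bot.camera('scene')[150:240,190:300,::-1],None,fx=6,fy=6,interpolation=cv2.INTER_CUBIC))
for th in (60,90): 
    a=np.radians(th); l=np.array([np.sin(a),np.cos(a)]); t=np.array([np.cos(a),-np.sin(a)])
    print(th,[((proj('scene',wb(np.array([-10,70])+66*l+e*t,69))-[190,150])*6).round() for e in(-7,7)])
E
python3 - <<'E'
import cv2, numpy as np
o=np.hstack([cv2.resize(cv2.imread(f'pics/scene{i}.png')[200:450,180:460],None,fx=1.4,fy=1.4) for i in (5,6)])
cv2.imwrite('pics/c56.png',cv2.convertScaleAbs(o,alpha=2,beta=10))
E
```

```text
52 t13.78 Ft 0.1 Fz 0.4 err 0.1
54 t14.12 Ft 0.4 Fz 0.4 err 0.1
64 t14.64 Ft 0.3 Fz -0.4 err 0.2
70 t15.00 Ft 1.4 Fz -0.1 err 0.3
75 t15.33 Ft 0.3 Fz -0.3 err 0.1
79 t15.64 Ft 0.6 Fz 0.7 err 0.1
82 t15.94 Ft -0.6 Fz -0.0 err 0.1
84 t16.24 Ft -0.5 Fz -0.3 err 0.1
60 [array([378., 358.]), array([360., 372.])]
90 [array([327., 389.]), array([300., 397.])]
```

View pics/c56.png

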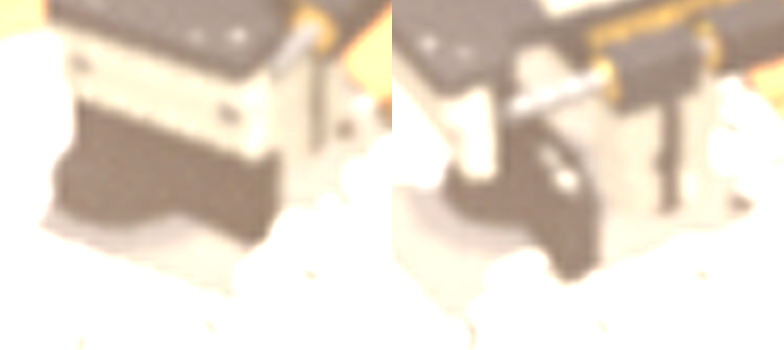

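Speed 2 landed exactly at 60°: the corners at (361,371) and (378,361) match the prediction. The right-hand crop shows the lever at speed 3, 88–90°. Now one click to speed 4.

```bash
python3 - <<'E'
from h import *
push([92,97,101,105,108,111,113],dt=.05)
bot.pause(.15)
cv2.imwrite(f'pics/scene7.png',cv2.resize(bot.camera('scene')[150:240,190:300,::-1],None,fx=6,fy=6,interpolation=cv2.INTER_CUBIC))
for th in (105,110,120,150): 
    a=np.radians(th); l=np.array([np.sin(a),np.cos(a)]); t=np.array([np.cos(a),-np.sin(a)])
    print(th,[((proj('scene',wb(np.array([-10,70])+66*l+e*t,69))-[190,150])*6).round() for e in(-7,7)])
E
python3 - <<'E'
import cv2
cv2.imwrite('pics/c7.png',cv2.convertScaleAbs(cv2.imread(f'pics/scene7.png'),alpha=1.6,beta=10))
E
```

```text
92 t16.81 Ft -0.6 Fz -0.4 err 0.1
97 t17.14 Ft 1.5 Fz -0.4 err 0.4
101 t17.45 Ft 0.0 Fz 0.2 err 0.1
105 t17.76 Ft 0.8 Fz 0.1 err 0.0
108 t18.06 Ft 0.3 Fz -0.9 err 0.1
111 t18.36 Ft 0.7 Fz 0.7 err 0.1
113 t18.66 Ft -0.9 Fz 0.6 err 0.1
105 [array([293., 398.]), array([264., 401.])]
110 [array([281., 400.]), array([252., 401.])]
120 [array([257., 401.]), array([228., 399.])]
150 [array([188., 390.]), array([166., 379.])]
```

View pics/c7.png

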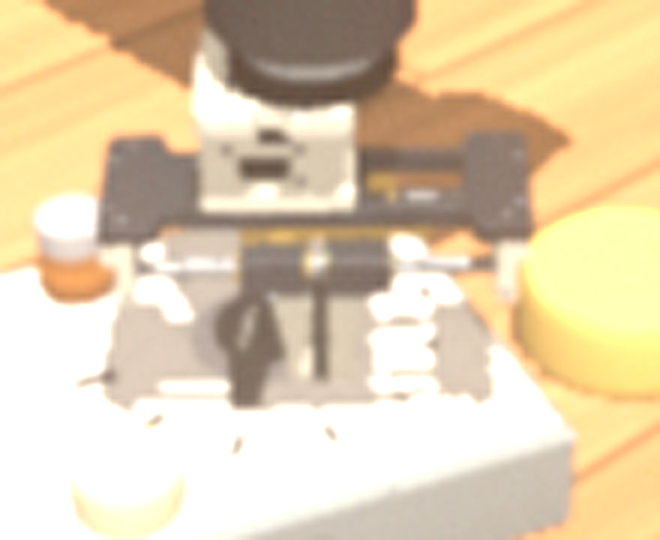

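The tip's bottom edge spans columns 230–262 at row 403, which matches 120°, so the selector is at speed 4. Now the last click, in small steps with looks.

```bash
cat >s.py <<'E'
from h import *
import sys
push([float(x) for x in sys.argv[2:]],dt=.05,v=30)
bot.pause(.15)
im=cv2.resize(bot.camera('scene')[150:240,190:300,::-1],None,fx=6,fy=6,interpolation=cv2.INTER_CUBIC)
cv2.imwrite(f'pics/{sys.argv[1]}.png',cv2.convertScaleAbs(im,alpha=1.6,beta=10))
E
python3 s.py c8 123 128 132 135 138 140.5
```

```text
123.0 t19.42 Ft -0.3 Fz -0.7 err 0.1
128.0 t19.80 Ft 2.2 Fz -1.0 err 0.4
132.0 t20.14 Ft 0.9 Fz 0.5 err 0.1
135.0 t20.45 Ft -0.1 Fz -0.2 err 0.3
138.0 t20.76 Ft -0.0 Fz -0.4 err 0.3
140.5 t21.06 Ft -0.3 Fz -0.1 err 0.2
```

View pics/c8.png

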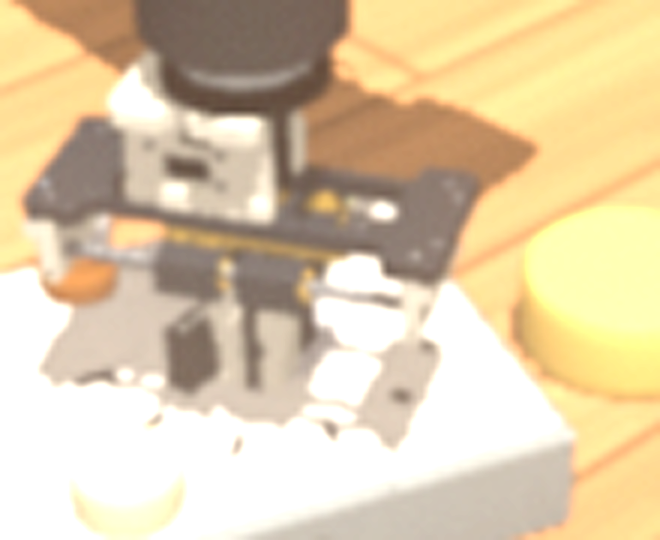

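The tip's corners at about (187,393) and (168,375) match 150°, so the selector is at speed 5. I back away from the lever, lift, and check from above.

```bash
python3 - <<'E'
from h import *
q=pose(130)[1]
p=pose(140.5,gap=12)[0]; bot.line_to(p,80,ori=q)
p[2]=180; bot.line_to(p,200)
w=np.load('w1.npy'); bot.move_ptp(w[:3],w[3:]); bot.pause(.2)
s=st(); print(s['t'],s['tcp_pos'],s['contact_force']); im=bot.camera('wrist'); np.save('w2.npy',np.r_[s['tcp_pos'],s['eef_rot']])
cv2.imwrite('pics/w2.png',cv2.resize(im[0:215,50:400,::-1],None,fx=2.2,fy=2.2,interpolation=cv2.INTER_CUBIC))
E
```

```text
23.1 [ 639.45692239 -110.17658147  298.2842444 ] [-0.08268981 -0.58629456  0.27698789]
```

View pics/w2.png

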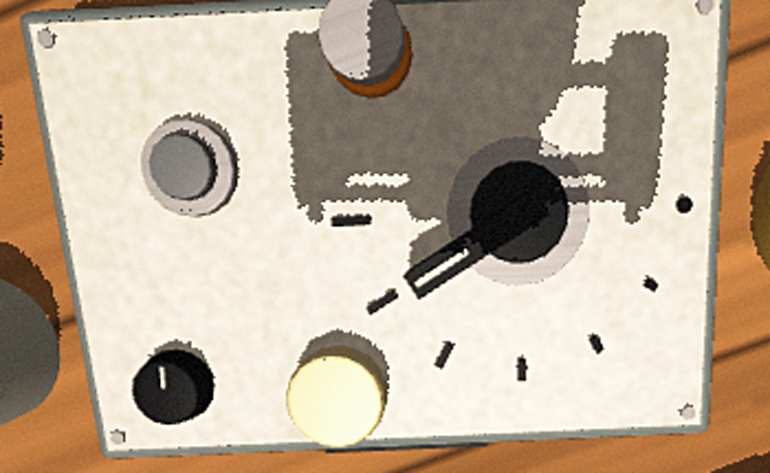

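The lever is in line with the speed 5 bar: lever end at (410,285), bar at (383,301). The cheese, jar and knob are where they were. Now the button, with its cap centre at (183,164) in this crop.

```bash
python3 - <<'E'
from h import *
w=np.load('w2.npy'); T=(w[:3],w[3:])
b=onz('wrist',(183/2.2+50,164/2.2),82,T); b2=wb((-40,-100),82); print(b,b2)
c=(b+b2)/2
q=np.load('w1.npy')[3:]
bot.move_ptp(np.r_[c[:2],150],q); bot.line_to(np.r_[c[:2],90],100); bot.pause(.2)
f0=st()['contact_force'][2]; print('f0',f0)
for z in (84,82,80,78,77,76,75.5,75,74.5,74):
    bot.line_to(np.r_[c[:2],z],25); bot.pause(.1); s=st(); F=s['contact_force'][2]-f0
    print(z,'%.2f'%s['tcp_pos'][2],'F %.1f'%F,'t%.1f'%s['t'])
    if F>13: break
bot.pause(.15)
im=bot.camera('side'); 
bot.line_to(np.r_[c[:2],90],60); bot.line_to(np.r_[c[:2],200],200)
cv2.imwrite('pics/side9.png',cv2.resize(im[90:230,180:350,::-1],None,fx=4,fy=4,interpolation=cv2.INTER_CUBIC))
bot.move_ptp(w[:3],q); bot.pause(.2); s=st(); print(s['t'],s['contact_force'])
cv2.imwrite('pics/w3.png',cv2.resize(bot.camera('wrist')[0:215,50:400,::-1],None,fx=2.2,fy=2.2,interpolation=cv2.INTER_CUBIC))
E
```

```text
[ 501.40548684 -201.49143696   82.        ] [ 500.4269774  -203.02921723   82.        ]
f0 -0.6206297511960488
84 83.98 F 1.3 t25.5
82 82.18 F 1.8 t25.8
80 80.17 F 2.9 t26.2
78 78.16 F 3.6 t26.5
77 77.15 F 5.1 t26.9
76 76.30 F 7.0 t27.2
75.5 76.22 F 10.5 t27.6
75 76.13 F 14.7 t27.9
30.2333 [-0.02045941  0.04442863  0.79880987]
```

View pics/side9.png

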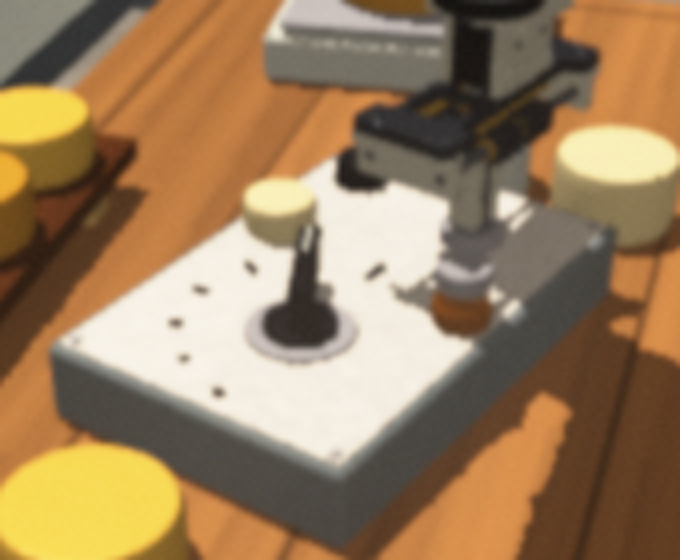

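View pics/w3.png

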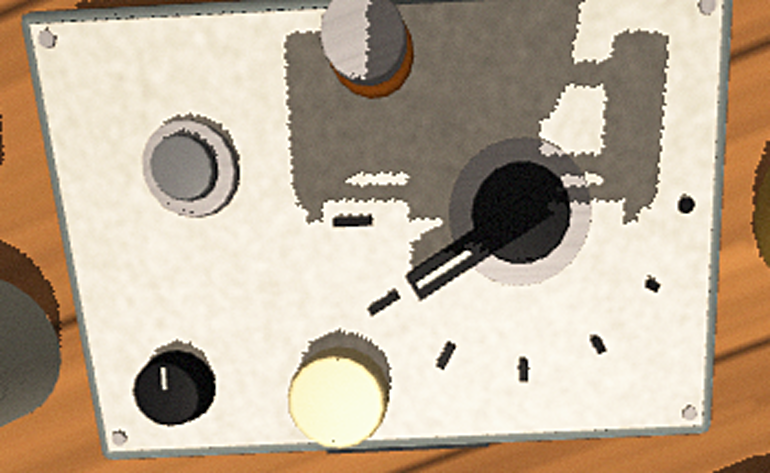

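The press reached a hard stop at z = 76.1 mm with about 15 N, which is the full 6 mm of travel. The last view shows the button's cap up again at (183,166), the lever still on the speed 5 bar, and nothing else moved. The hand is clear, so I hand in.

```bash
python3 - <<'E'
from plant import bot
bot.close_job()
E
```

```text
the job is handed in; nothing more can be done
```

The fan selector is at speed 5, the start button has been pressed and is up again, and I handed the job in at about 30 s. The hand-in reports no verdict, so these are my own checks.

- **Selector:** I pushed the lever's side with the closed fingers, from speed 0 to 5 one click at a time. Pictures confirmed it at rest at speeds 2, 3, 4 and 5. The final top view shows it in line with the speed 5 bar, and the fingers stopped pushing at about 138°, well short of the hump towards speed 6.
- **Start button:** I pressed until it met a hard stop at a fingertip height of 76.1 mm with about 15 N. That is the full 6 mm of travel. The top view afterwards shows the cap up.
- **Everything else:** The cheese and jar on the box and the thermostat knob look unmoved in the last view. That view barely shows the cheese wheels and the mould, but the arm never went low near them. The hand ended about 300 mm above the table, clear of everything.

**Disagreements between measurements:**
- The box position fits its features to within about 2 mm, except the thermostat knob, which was 5 mm off in y; I had left two of the short marks out of that fit.
- The lever sat about 3° behind the angle I had assumed for the finger, so I corrected for that from the pictures.

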